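Re-pin a dental jaw-model mount at its second station

ROBOT

A 6-joint arm with a two-finger parallel gripper is mounted at the origin on the work surface. World frame = base frame: x ahead of the robot, y to its left, z up, the work surface at z = 0. Lengths are in m, angles in rad, forces in N, time in s.
With the tool pointing down it reaches from about 0.375 to 0.975 m from the base axis. Payload 3.8 kg.
Tool frame: the origin (TCP) lies on the centre line of the jaws, within the pads' length; the fingertips stand 14 mm ahead of it and the grasp point (between the pads) lies 5 mm behind it; z points along the fingers, y is the line along which they close (so a half turn about z gives the same grasp; the last joint's range is limited). The gripper opens to 85 mm and grips with 20 to 120 N. Pads are 22 mm wide; open, the fingers measure 114 mm over their backs; the gripper's body (76 mm by 85 mm) begins 54 mm behind the grasp point. The pads swing forward as they close: fully open they stand 13 mm farther back than shut.
Start: joints at [-1.138, 0.264, 1.604, -0, 1.274, -0.037], TCP at [0.306, -0.602, 0.245] pointing down, gripper open.
Joint ranges: [-2.63, 2.63], [-0.94, 2.18], [0.31, 2.57], [-1.31, 4.45], [0, 2.66], [-2.55, 2.55]. Speed limits (rad/s): [2.57, 2.57, 3.14, 3.14, 3.14, 3.14].

INTERFACE

Orientations are given as a rotation vector (axis times angle).
In Python, from workcell import bot, eyes, spot_in gives the robot as it stands.
- The arm moves only by the tool carry_out, never from a script. Its argument "series" is text: rows parted by semicolons, each of 4 numbers parted by spaces: the shift along the world's x, y, z in m, then the turn about the world's z in degrees. In form: tx ty tz roll; .... A call has 1 to 20 rows; each row shifts and turns the commanded pose from where the row before left it; what a row does not reach is not made up. A row lasts 1/8 s, in which the tool goes at most 62.5 mm and 10.7 degrees, less where a joint would pass 70% of its speed; a pose out of reach is approached as far as the arm can. A call is refused whole if a number of a shift passes 0.0625 or a number of a turn 10.7, either way. A call with a gripper value outside its range is refused whole. "jaw" is the gripper command: -1 is shut, 1 is fully open, values between are in proportion, set as the call begins (left out, the last holds). The fingers move at their own pace and stop on an object; "grip_force" is the grip in N (left out, the last holds). Time passes only in rows, so rows that do not move let the fingers close. It gives the time, the measured TCP pose, the force, the opening and the grip force at its end, in the units of the state.
- bot.read_state(): the state, without advancing time (a new reading comes with each control period).
- eyes.read_camera(name): name is "scene" or "side" or "wrist"; returns (picture, depth): 400x640x3 uint8, blue, green, red; 400x640 float32, m along the optical axis (not along the pixel's ray), 0 where there is no reading.
- eyes.get_calibration(name): a dict with "K" (3x3 intrinsics, pixels), "position" and "rotation" of the camera in the world; the wrist camera has in their place "T_tool_cam" (4x4, takes a point from camera to tool coordinates, whose origin is the TCP and whose axes are the flange's). Camera axes: x right, y down, z forward; pixel columns grow to the right and rows downward; lengths in m; the calibration is good to about 2 mm. A picture is of the moment at which its call begins: read the wrist's pose just before it. get_calibration takes no time and is no camera call.
- bot.finish_job(): hands the job in; it is judged then, once.
Trained networks look in the newest picture that a camera, given by its name, has taken for a name from the list of things; names that differ only in an ending like _2 or _b are one class to them, and where a whole thing is asked for, a point or a joint stands for the part that bears it (a point fixed in the world has none). Each returns a list of dicts, best first, with "score" (0 to 1); they miss things now and then, are a little off and sometimes report something else, mostly with a low value. They report only what shows in the picture. A call takes as long as a camera call. They do not tell look-alikes from the thing itself.
- spot_in(camera, target): "rect" ([centre column, centre row, width, height] in pixels, round what is visible of it).
The state is a dict: "time": time; "q": joint angles; "joint_vel": joint speeds; "joint_torque": joint torques, N m; "tool_pos": TCP position; "tcp_rot": TCP orientation; "wrist_force": force on the tool from outside, world axes, zero at the start; "torque": the same for the moment, N m; "width": opening from 0.0 (shut) to 1.0 (fully open); "grip_force": force on a finger pad.
Only numpy, scipy, OpenCV 4.12 (cv2) and the standard library are available. Lean on these libraries where they do the work, as an engineer would, in place of code of your own. Each camera call takes 0.05 s, during which the arm holds its last target. There are 200 camera calls.

TASK

On the slide stand, draw the black-handled ball-lock pin up out of its hole, slide the jaw-model mount along to the second hole in the steel plate, and push the pin back down through the mount into that hole until it snaps fully home and locks the mount there. Do not force the pin - stop and feel for the hole if it does not go in - and leave the other things on the bench where they are.

Things in the scene. Friction and masses are not known exactly. Their poses are not given: they have to be found in the camera images.
- stand: fixed low slide stand, aluminium and white, 100 mm wide, 276 mm long, rail top 30 mm above the bench. Origin on the bench under the centre of the first (start) hole; x across the rail, y along it (+y is the way the mount must slide; the stand runs from y = -136 to +140 mm), z up. First hole: x = y = 0, 13.5 mm across, 20 mm deep
- rail_end (a point): middle of the rail's far top edge, at x = 0, y = +140 mm of the stand. Before it, level with the rail top, lies a bare steel plate 82 mm long with the second hole (13.5 mm across, 20 mm deep) at its centre, at x = 0. The plate is set differently on every stand: its hole is anywhere from y = +53 to +79 mm of the stand, is not measured, and has to be seen or felt
- pin: loose upright ball-lock pin, 100 to 160 g. Origin: centre of the underside of its steel collar (24 mm across, 4 mm thick), z up. Black T-handle above it: 44 mm long along the pin's x, 14 mm wide along y, from 8 to 39 mm above the origin (grip across the 14 mm). Shank below: 12 mm across. Home = collar lying on the block's top, origin 62 mm above the bench, tip 14 mm deep in the rail
- pin_tip (a point): lower end of the pin's shank, 46 mm below the pin's origin; its last 2 mm are a cone down to 9.6 mm across. Off the holes the tip meets the rail top when the pin's origin is 76 mm above the bench; at a hole it goes in when up to about 2 mm off-centre and draws the mount into line (if the pin is let give way sideways)
- block_top (a point): centre of the bore's mouth on top of the mount's block (62 mm above the bench; block 50 x 50 mm, underside at 32 mm, bore 13 mm). Two spring balls in it hold the pin's groove at home: about 8 to 18 N to pull it free over the first 3 mm, 2 to 8 N of rubbing elsewhere; going in, they draw it down the last 3 mm. Raised 16 to 30 mm the pin is clear of the rail yet guided by the block, and carries the mount along
- mount (a joint): slide of the jaw-model mount along the stand's +y, in m: 0 with its bore over the first hole (start), 0.095 at the end stop; the bore's centre is at y = this value, x = 0 of the stand. It takes about 2 N to move and stays where left. On the block's -y side trails a sled, 110 mm long, with the pink and white jaw model, top 85 mm above the bench
- handpiece: silver dental handpiece lying beside the stand on the robot's side, about 120 mm long, 18 mm high, origin at its underside; leave it alone
- burbox: clear flat box 60 x 110 x 25 mm on the far side of the stand, origin at the centre of its underside; leave it alone
- mirror: dental mirror, 140 mm long, lying on the far side of the stand, origin at its underside; leave it alone
- bottle: clear water bottle, 64 mm across, 200 mm high, at the right of the bench, origin at its underside; leave it alone
- cup: clear plastic cup, 72 mm across, 85 mm high, at the left of the bench, origin at its underside; leave it alone
- jar: amber jar, 60 mm across, 70 mm high, at the left of the bench, origin at its underside; leave it alone
Things that resemble listed ones, but are neither listed nor needed, are in the scene too. What is shaped like the pin but blue or orange is not meant.

How it is judged:
By the outcome, as a careful person would: the job done as asked, in the order asked, and still so for the second after the job is handed in, with the robot touching nothing.
It also fails if it takes over 64 s, if anything falls off the work surface, if the arm or the gripper's body presses on something with over 40 N, if the wrist force passes 120 N, or if a joint passes its speed limit or range.

## Working session

There is one attempt and no reset: what is moved stays moved. The work goes in short steps, Python scripts to look and compute and a tool call to move; the robot and the scene stay as the last step left them, time stands still between calls to the robot, and variables do not carry over. Pictures are saved under pics/ and viewed, at most 10 in all, crops included, and the job is handed in when it is done.

Besides the shell and the picture viewer there is one more tool, called after ">>>" as a command line: name --argument value ..., lists and objects as JSON in quotes. carry_out: Moves the arm, as the interface text tells. Its arguments: {"type":"object","properties":{"series":{"type":"string"},"jaw":{"type":"number"},"grip_force":{"type":"number"}},"required":["series"]}

```bash
mkdir -p pics
cat > h.py <<'E'
import numpy as np,cv2
from scipy.spatial.transform import Rotation as R
from workcell import bot,eyes,spot_in
def cam(n):
    s=bot.read_state(); c=eyes.get_calibration(n); im,d=eyes.read_camera(n)
    if n=="wrist":
        T=np.eye(4);T[:3,:3]=R.from_rotvec(s["tcp_rot"]).as_matrix();T[:3,3]=s["tool_pos"];T=T@np.array(c["T_tool_cam"])
    else:
        T=np.eye(4);r=np.array(c["rotation"]);T[:3,:3]=r if r.shape==(3,3) else R.from_rotvec(r).as_matrix();T[:3,3]=c["position"]
    return im,d,np.array(c["K"]),T
def onz(u,v,K,T,z):
    r=T[:3,:3]@np.linalg.inv(K)@[u,v,1];return T[:3,3]+r*(z-T[2,3])/r[2]
def cloud(d,K,T):
    v,u=np.indices(d.shape);P=np.stack([(u-K[0,2])/K[0,0]*d,(v-K[1,2])/K[1,1]*d,d],-1)@T[:3,:3].T+T[:3,3];P[d<=0]=np.nan;return P
E
python3 - <<'E'
from h import *
for n in ("scene","side"):
    im,d,K,T=cam(n);cv2.imwrite(f"pics/{n}0.png",im);P=cloud(d,K,T)
    np.savez(f"{n}0.npz",im=im,d=d,K=K,T=T)
    print(n,T[:3,3].round(3),T[:3,2].round(2))
    for t in("pin","stand","mount","handpiece"):
        for o in spot_in(n,t)[:3]:
            u,v,w,h=o["rect"];print(t,round(o["score"],2),np.round(o["rect"]),P[int(v),int(u)].round(3))
E
```

```text
scene [ 1.103 -0.952  0.76 ] [-0.43  0.72 -0.54]
pin 0.74 [301. 187.  20.  11.] [ 0.506 -0.055  0.089]
pin 0.64 [248. 191.  14.  28.] [ 0.362 -0.108  0.058]
pin 0.54 [263. 239.  21.  30.] [ 0.527 -0.259  0.056]
stand 0.91 [300. 210.  68.  66.] [ 0.537 -0.11   0.059]
mount 0.69 [300. 187.  19.  19.] [ 0.507 -0.057  0.094]
handpiece 0.53 [270. 205.  32.  27.] [ 0.415 -0.079  0.011]
side [ 0.47  -0.951  0.887] [ 0.05  0.75 -0.66]
pin 0.72 [255. 228.  19.  29.] [ 0.34  -0.097  0.052]
pin 0.65 [314. 203.  16.  20.] [ 0.496 -0.058  0.094]
pin 0.62 [326. 271.  26.  25.] [ 0.516 -0.258  0.055]
stand 0.84 [316. 226.  51.  82.] [ 0.498 -0.125  0.074]
stand 0.7 [315. 205.  18.  14.] [ 0.496 -0.056  0.085]
mount 0.65 [319. 229.  36.  48.] [ 0.505 -0.136  0.074]
handpiece 0.56 [282. 230.   7.  46.] [ 0.406 -0.076  0.02 ]
```

Run:
```python
import cv2,numpy as np
a=cv2.imread("pics/scene0.png")[150:290,210:390];b=cv2.imread("pics/side0.png")[160:300,220:400]
cv2.imwrite("pics/c0.png",cv2.resize(np.hstack([a,b]),None,fx=2.2,fy=2.2,interpolation=2))
```

```text
(no output)
```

View pics/c0.png

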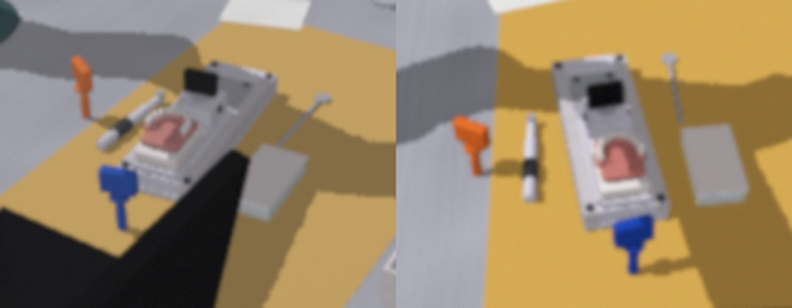

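The picture shows the black pin on the mount (scene pixel about 301,187), the blue and orange look-alikes standing apart, and the stand running away along roughly world +y.

>>> carry_out --series "0 0 0.06 0; 0.02 0.05 0 0; 0.02 0.055 0 0; 0.02 0.055 0 0; 0.02 0.055 0 0; 0.02 0.055 0 0; 0.02 0.055 0 0; 0.02 0.055 0 0; 0.02 0.055 0 0; 0.02 0.055 0 0; 0.014 0.052 0 0; 0 0 0 0; 0 0 0 0" --jaw 1

```text
time: 2.12
tool_pos: [0.4995, -0.0599, 0.3054]
tcp_rot: [3.054, 0.733, -0.0]
wrist_force: [0.2, 0.4, -0.2]
width: 1.0
grip_force: 0.0
```

Run:
```python
from h import *
im,d,K,T=cam("wrist");cv2.imwrite("pics/w1.png",im);P=cloud(d,K,T);np.savez("w1.npz",im=im,d=d,K=K,T=T)
s=bot.read_state();print(R.from_rotvec(s["tcp_rot"]).as_matrix().round(3),T.round(3))
for t in("pin","stand","mount","block_top","handpiece"):
    for o in spot_in("wrist",t)[:3]:
        u,v,w,h=o["rect"];print(t,round(o["score"],2),np.round(o["rect"]),P[int(v),int(u)].round(3))
```

```text
[[ 0.892  0.452 -0.   ]
 [ 0.452 -0.892 -0.001]
 [-0.     0.001 -1.   ]] [[ 0.454 -0.852 -0.262  0.566]
 [-0.891 -0.434 -0.133 -0.027]
 [-0.     0.293 -0.956  0.435]
 [ 0.     0.     0.     1.   ]]
pin 0.92 [282. 278.  40.  45.] [ 0.345 -0.083  0.063]
pin 0.63 [469. 220.  42.  42.] [ 0.522 -0.245  0.072]
pin 0.61 [313. 161.  23.  44.] [ 0.505 -0.047  0.102]
stand 0.81 [314. 150. 239. 155.] [ 0.516 -0.043  0.102]
stand 0.64 [300. 220.  94.  48.] [ 0.41  -0.073  0.019]
mount 0.93 [359. 172. 135.  84.] [ 0.511 -0.103  0.058]
block_top 0.77 [358. 168. 133.  82.] [ 0.514 -0.101  0.058]
handpiece 0.79 [300. 220.  92.  53.] [ 0.41  -0.073  0.019]
```

View pics/w1.png

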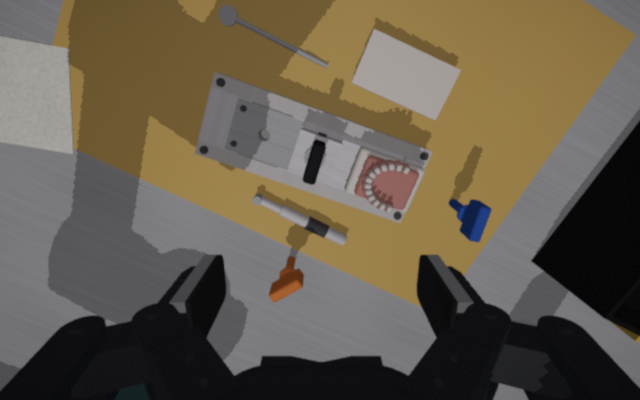

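The wrist view shows the black handle at (314,162), long axis across the rail, the jaw model at (388,187), the stand's four screws, and a spot at about (265,134) on the grey plate that should be the second hole.

Run:
```python
from h import *
z=np.load("w1.npz");im,d,K,T=z["im"],z["d"],z["K"],z["T"];P=cloud(d,K,T)
for n,u,v in(("s1",220,82),("s2",204,150),("s3",424,155),("s4",398,215),("hole",265,134),("p1",243,108),("p2",234,143)):
    print(n,onz(u,v,K,T,.03).round(4),P[v,u].round(4))
m=(P[...,2]>.085)&(np.abs(P[...,0]-.505)<.06)&(np.abs(P[...,1]+.05)<.06)&(im.max(2)<60)
q=P[m];r=cv2.minAreaRect(q[:,:2].astype(np.float32)*1000);print(m.sum(),r,np.percentile(q[:,2],[5,50,95]))
c=im[60:235,190:440];cv2.imwrite("pics/w1c.png",cv2.resize(c,None,fx=3.2,fy=3.2,interpolation=2))
```

```text
s1 [0.5269 0.0851 0.03  ] [0.5273 0.0839 0.0343]
s2 [0.4441 0.0731 0.03  ] [0.4452 0.0722 0.0338]
s3 [ 0.5619 -0.1721  0.03  ] [ 0.562  -0.171   0.0329]
s4 [ 0.4793 -0.1841  0.03  ] [ 0.4801 -0.1827  0.0337]
hole [0.496 0.014 0.03 ] [0.4929 0.0159 0.0117]
p1 [0.5121 0.0498 0.03  ] [0.5126 0.0491 0.034 ]
p2 [0.4688 0.0434 0.03  ] [0.4693 0.0431 0.032 ]
35678 ((505.1807861328125, -51.49799346923828), (43.13482666015625, 135.22216796875), 27.831727981567383) [0.32020287 0.36799376 0.38187738]
```

View pics/w1c.png

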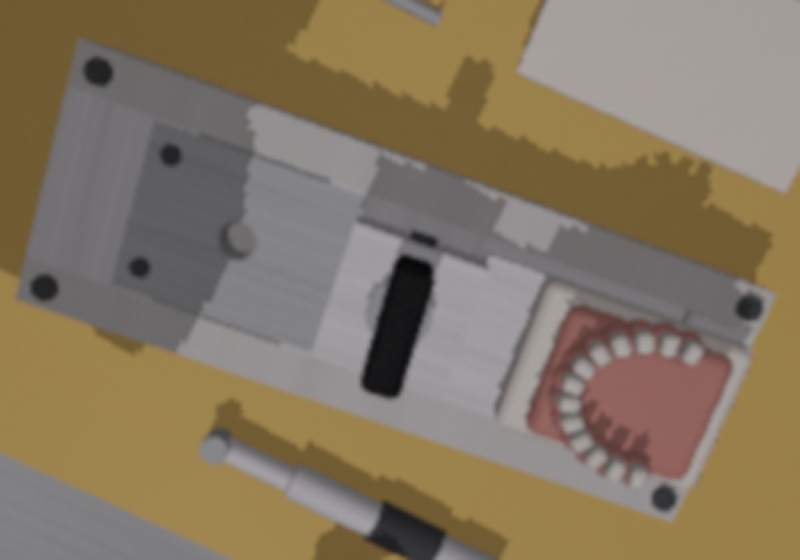

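Zoomed in: second hole at crop (236,240), i.e. image (263.8,135); black handle across the block, with the sled's jaw model starting well behind it.

Run:
```python
from h import *
z=np.load("w1.npz");im,d,K,T=z["im"],z["d"],z["K"],z["T"];P=cloud(d,K,T)
m=np.zeros(d.shape,np.uint8);m[130:195,295:335]=(im[130:195,295:335].max(2)<50);m=cv2.morphologyEx(m,cv2.MORPH_OPEN,np.ones((4,4)))
n,l,s,c=cv2.connectedComponentsWithStats(m);k=1+s[1:,4].argmax();v,u=np.where(l==k)
print(s[k],np.percentile(P[l==k][:,2],[5,25,50,95]))
q=np.array([onz(a,b,K,T,.101) for a,b in zip(u,v)]);print(cv2.minAreaRect(q[:,:2].astype(np.float32)*1000))
a=np.radians(7.9);ex=np.array([np.cos(a),np.sin(a)]);ey=np.array([-ex[1],ex[0]])
S=np.array([onz(*p,K,T,.03)[:2] for p in((220,82),(204,150),(424,155),(398,215))]);mid=S.mean(0)
print("stand mid",mid,"origin guess(x)",mid-ey*.002)
h=onz(263.8,135,K,T,.03)[:2];print("hole",h,"stand y",(h-mid)@ey+.002,"x",(h-mid)@ex)
c=q[:,:2].mean(0);print("handle",c,(c-mid)@ey+.002,(c-mid)@ex)
```

```text
[305 142  21  43 517] [nan nan nan nan]
((504.6219787597656, -50.95745086669922), (45.02495193481445, 12.816673278808594), 10.652362823486328)
stand mid [ 0.50305886 -0.04948369] origin guess(x) [ 0.50333375 -0.05146471]
hole [0.49428819 0.01484   ] stand y 0.06691870363805481 x 0.00015351124075305473
handle [ 0.50504632 -0.05084638] 0.00037707313805850746 0.001781303670717242
```

>>> carry_out --series "0.002 0.004 -0.03 -9; 0.002 0.0046 -0.04 -9; 0 0 -0.035 0; 0 0 0 0; 0 0 0 0" --jaw -0.2

```text
time: 3.05
tool_pos: [0.5043, -0.0518, 0.2016]
tcp_rot: [3.132, 0.243, 0.002]
wrist_force: [0.2, 0.3, 0.1]
width: 0.4
grip_force: 0.0
```

Run:
```python
from h import *
im,d,K,T=cam("wrist");np.savez("w2.npz",im=im,d=d,K=K,T=T)
s=bot.read_state();M=R.from_rotvec(s["tcp_rot"]).as_matrix();print(s["tool_pos"],M[:,1])
for t in("pin",):
    for o in spot_in("wrist",t)[:3]: print(t,round(o["score"],2),np.round(o["rect"]))
def pr(p): q=K@(T[:3,:3].T@(np.array(p)-T[:3,3]));return q[:2]/q[2]
print(pr([.5035,-.0513,.101]),pr([.4943,.0148,.03]))
cv2.imwrite("pics/w2.png",im)
```

```text
[ 0.50486948 -0.05178294  0.20232127] [ 1.54495300e-01 -9.87993092e-01  9.23094233e-04]
pin 0.85 [548. 206.  71.  59.]
pin 0.82 [318. 201.  28.  62.]
pin 0.55 [332. 335.  46.  56.]
[319.27935534 203.65271463] [248.80864198 179.05968135]
```

View pics/w2.png

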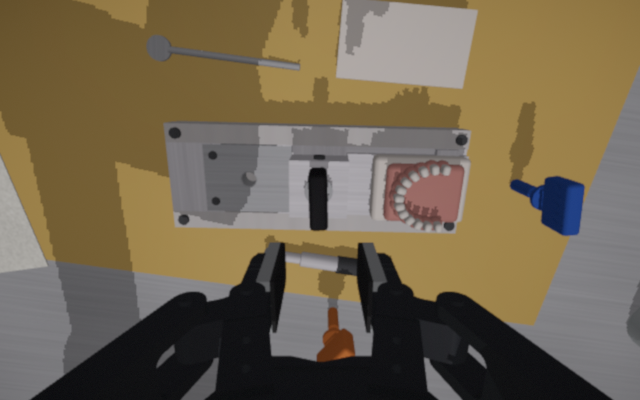

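The view confirms it: handle at (318,200) between the fingers' planes, hole at (250,178), both matching the projected estimates.

>>> carry_out --series "-0.0005 0.0005 -0.05 0; 0 0 -0.03 0; 0 0 -0.015 0; 0 0 -0.015 0; 0 0 0 0; 0 0 0 0"

```text
time: 3.9
tool_pos: [0.5041, -0.0509, 0.0914]
tcp_rot: [3.132, 0.244, 0.003]
wrist_force: [0.1, 0.7, 0.1]
width: 0.4
grip_force: 0.0
```

>>> carry_out --series "0 0 0 0; 0 0 0 0; 0 0 0 0; 0 0 0 0; 0 0 0 0" --jaw -1 --grip_force 60

```text
time: 4.53
tool_pos: [0.5039, -0.0508, 0.0914]
tcp_rot: [3.132, 0.244, 0.003]
wrist_force: [0.6, 0.0, 6.9]
width: 0.149
grip_force: 58.9
```

>>> carry_out --series "0 0 0.003 0; 0 0 0.004 0; 0 0 0.005 0; 0 0 0.005 0; 0 0 0.005 0; 0 0 0 0; 0 0 0 0"

```text
time: 5.4
tool_pos: [0.5034, -0.0508, 0.113]
tcp_rot: [3.132, 0.244, 0.001]
wrist_force: [1.8, 1.4, 1.3]
width: 0.148
grip_force: 59.9
```

>>> carry_out --series "-0.001 0.0073 0 0; -0.0015 0.011 0 0; -0.0015 0.011 0 0; -0.0015 0.011 0 0; -0.0015 0.011 0 0; -0.001 0.0075 0 0; -0.0012 0.0075 0 0; 0 0 0 0; 0 0 0 0; 0 0 0 0"

```text
time: 6.65
tool_pos: [0.4942, 0.0163, 0.1123]
tcp_rot: [-3.13, -0.243, -0.001]
wrist_force: [4.4, 2.5, 1.9]
width: 0.151
grip_force: 60.1
```

Run:
```python
from h import *
im,d,K,T=cam("wrist");a,_,_,_=cam("side")
b=cv2.resize(a[160:285,250:370],(400,417),interpolation=2);b=cv2.resize(b,(384,400))
cv2.imwrite("pics/w3.png",np.hstack([im[50:350,120:520],b[:300]]))
```

```text
(no output)
```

View pics/w3.png

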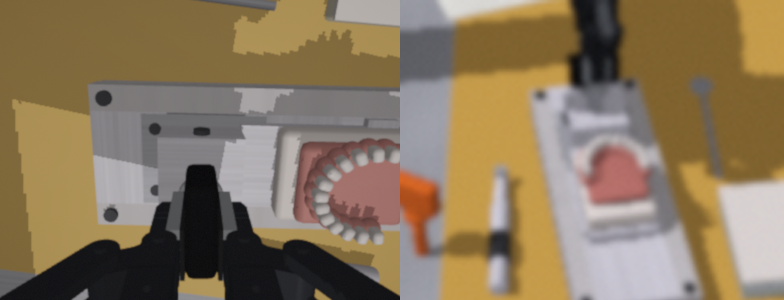

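The mount came along with the raised pin; the jaw model is now mid-stand. Lowering gently to feel for the hole.

>>> carry_out --series "0.0005 0 -0.003 0; 0 0 -0.002 0; 0 0 -0.001 0; 0 0 -0.001 0; 0 0 -0.001 0; 0 0 -0.001 0; 0 0 0 0; 0 0 0 0" --grip_force 30

```text
time: 7.75
tool_pos: [0.4944, 0.0155, 0.1029]
tcp_rot: [-3.132, -0.244, -0.0]
wrist_force: [5.0, 2.5, 0.3]
width: 0.147
grip_force: 59.9
```

>>> carry_out --series "0.0005 0 -0.001 0; 0 0 -0.001 0; 0 0 -0.001 0; 0 0 -0.001 0; 0 0 0 0; 0 0 0 0"

```text
time: 8.5
tool_pos: [0.4945, 0.0155, 0.0988]
tcp_rot: [3.132, 0.244, -0.001]
wrist_force: [4.1, 2.0, -2.4]
width: 0.149
grip_force: 59.7
```

>>> carry_out --series "0 0 -0.001 0; 0 0 -0.001 0; 0 0 -0.001 0; 0 0 -0.001 0; 0 0 -0.001 0; 0 0 0 0"

```text
time: 9.25
tool_pos: [0.4947, 0.0155, 0.0937]
tcp_rot: [3.132, 0.244, -0.001]
wrist_force: [5.2, 1.1, -3.5]
width: 0.15
grip_force: 59.5
```

>>> carry_out --series "0 0 -0.001 0; 0 0 -0.001 0; 0 0 -0.0005 0; 0 0 -0.0005 0; 0 0 0 0; 0 0 0 0"

```text
time: 10.0
tool_pos: [0.4947, 0.0156, 0.0914]
tcp_rot: [-3.132, -0.244, 0.001]
wrist_force: [1.7, 0.5, 1.6]
width: 0.15
grip_force: 60.1
```

>>> carry_out --series "0 0 -0.0005 0; 0 0 -0.0005 0; 0 0 -0.0005 0; 0 0 0 0; 0 0 0 0"

```text
time: 10.62
tool_pos: [0.4948, 0.0156, 0.0913]
tcp_rot: [-3.132, -0.244, 0.001]
wrist_force: [-3.2, 1.8, 13.1]
width: 0.152
grip_force: 61.8
```

>>> carry_out --series "0 0 0 0; 0 0 0 0; 0 0 0 0; 0 0 0 0" --jaw -0.2

```text
time: 11.12
tool_pos: [0.4945, 0.0155, 0.0894]
tcp_rot: [-3.132, -0.244, 0.002]
wrist_force: [0.2, 1.2, 0.1]
width: 0.399
grip_force: 0.0
```

>>> carry_out --series "0 0 0.01 0; 0 0 0.03 0; 0 0 0.04 0; 0 0 0.04 0; 0 0 0 0; 0 0 0 0; 0 0 0 0"

```text
time: 12.0
tool_pos: [0.4937, 0.0155, 0.2083]
tcp_rot: [-3.132, -0.244, 0.005]
wrist_force: [-0.1, -1.3, -0.3]
width: 0.401
grip_force: 0.0
```

Run:
```python
from h import *
im,d,K,T=cam("wrist");P=cloud(d,K,T);a,_,_,_=cam("side")
def pr(p): q=K@(T[:3,:3].T@(np.array(p)-T[:3,3]));return q[:2]/q[2]
print(bot.read_state()["tool_pos"],pr([.4943,.0148,.101]))
for o in spot_in("wrist","pin")[:3]: print(o)
u,v=pr([.4943,.0148,.101]).astype(int);g=P[v-45:v+45,u-25:u+25].reshape(-1,3);g=g[(g[:,2]>.09)&(g[:,2]<.14)]
if len(g): print(len(g),np.percentile(g,[5,50,95],axis=0).round(4))
b=cv2.resize(a[160:285,250:370],(384,400),interpolation=2)
cv2.imwrite("pics/w4.png",np.hstack([im[50:350,120:520],b[:300]]))
```

```text
[0.49386638 0.01553918 0.2082427 ] [321.40895065 198.81123609]
{'rect': [320.5, 196.4, 30.0, 63.4], 'score': 0.9}
{'rect': [605.2, 202.1, 69.5, 56.3], 'score': 0.7}
1026 [[0.4766 0.0089 0.0991]
 [0.4971 0.0159 0.1015]
 [0.5158 0.0228 0.1027]]
```

View pics/w4.png

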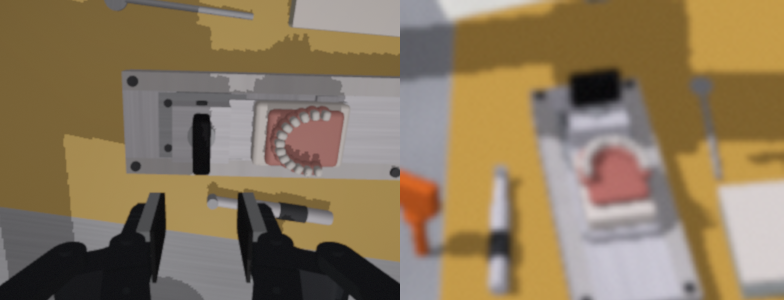

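The pin stands upright on the mount over the second hole (image about 320,196). Its handle top measures about 0.1015 m, which matches home (0.101 m), and the gripper is clear.

```bash
python3 -c "
from workcell import bot
print(bot.finish_job())"
```

```text
the job is handed in; nothing more can be done
None
```

The pin was drawn, the mount slid to the second hole, and the pin pushed back down to its home height there without forcing; the other things were left alone, and the job was handed in after about 12 s of robot time.

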